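Bring the salt to the front of the spice carousel and hold it there

TASK

Switch off the drive of the spice carousel by pressing the round red button on its base fully down and letting it spring back; leave the carousel unturned until then. Then grip the black bar handle on top and turn the carousel until the salt shaker stands at the front, right behind the white pointer on the base. Finish while still gripping the handle, holding the carousel still, and do not touch the jars or disturb the things around it.

Things in the scene. Friction and masses are not known exactly. Their poses are not given: they have to be found in the camera images.
- carousel_base: Fixed dark grey base of the carousel, 208 mm across, on the worktop. Origin: on the turning axis at worktop height; z up; its -x axis points to the front, through the white pointer. On it turns a wooden tray (216 mm across, floor 22 mm above the worktop) with five jars loose in cups 72 degrees apart, 75 mm from the axis, tops up to 127 mm above the worktop. The salt never starts at the front.
- front_mark (a point): Top of the white pointer on the base, 122 mm in front of the turning axis (24 mm long, 7 mm wide, pointing at the axis).
- button_top (a point): Centre of the top of the round red push button (28 mm across), on the right of the base, about 155 mm from the turning axis. Press it straight down.
- button (a joint): Travel of the button, m: 0 up, 0.006 fully down; a spring lifts it; fully down takes about 5 N.
- turntable: The turning part: wooden tray, steel post and black handle in one. Origin: on the turning axis, 14 mm above the worktop; z up; its x axis runs along the handle bar (either end alike). Turns freely either way and stays where it is left (friction about 0.05 N m); turned gently (under about 1 rad/s) it carries the jars along in their cups, 22 mm deep.
- handle_grip (a point): Centre of the black bar handle on top of the post in the middle of the carousel, on the turning axis, 161 mm above the worktop. The bar is 64 mm long, 14 mm thick and 36 mm high. Grip it from above across its thickness; the fingertips then stay above the jars. A wall cabinet hangs over the back of the worktop: keep the arm in front of it.
- salt: Salt shaker: white-capped clear shaker with grey salt, 44 mm wide, 90 mm tall, loose in a cup of the carousel; the only one of the five jars without a dark cap. Not to be touched. Origin: centre of its underside.
- jar1: A green-filled spice jar with dark cap, 41 mm wide, 105 mm tall, loose in a cup of the carousel. Not to be touched. Origin: centre of its underside.
- jar2: A white-sided spice jar with dark cap, 41 mm wide, 105 mm tall, loose in a cup of the carousel. Not to be touched. Origin: centre of its underside.
- jar3: A green-filled spice jar with dark cap, 41 mm wide, 105 mm tall, loose in a cup of the carousel. Not to be touched. Origin: centre of its underside.
- jar4: A white-sided spice jar with dark cap, 41 mm wide, 105 mm tall, loose in a cup of the carousel. Not to be touched. Origin: centre of its underside.
- tuna_tin: Flat food tin, 86 mm wide, 40 mm high, standing at the far right of the carousel; leave it. Origin: centre of its underside.
- honey_jar: Honey jar with black lid, 65 mm wide, 86 mm high, at the far right; leave it. Origin: centre of its underside.
- teaspoon: Steel teaspoon, 139 mm long, lying at the right; leave it. Origin: centre of its underside.

How it is judged:
On the way, in this order (a step that is already met when the one before it is completed fails the run):
1. the button is pressed fully down, the carousel still unturned (value of joint button above 0.005 m and distance of salt from where it was at the start of the episode below 0.02 m), for 0.05 s.
2. the button has sprung back, the carousel still unturned (value of joint button below 0.0015 m and distance of salt from where it was at the start of the episode below 0.02 m), for 0.1 s.
At the end, for the whole second after the job is handed in: The salt shaker stands within 13 mm of the line from the axis through the pointer; the fingers grip the handle (over 2 N, within 32 mm of its centre), turntable at rest (under 0.05 rad/s), button up, all jars upright on the carousel; tin, honey jar and spoon within 30 mm of their start (x of salt in the frame of carousel_base below -0.055 m and y of salt in the frame of carousel_base between -0.013 and 0.013 m and contact force between the fingers and turntable above 2 N and distance between the grasp point and handle_grip below 0.032 m and angular speed of turntable below 0.05 rad/s and value of joint button below 0.0015 m and angle between each of salt, jar1, jar2, jar3, jar4's own z axis and vertical below 0.3 rad and height (world z) of each of salt, jar1, jar2, jar3, jar4 above 0.017 m and horizontal distance between each of salt, jar1, jar2, jar3, jar4 and carousel_base below 0.1 m and distance of each of tuna_tin, honey_jar, teaspoon from where it was at the start of the episode below 0.03 m); the arm keeps its last pose, push and grip.
It fails at once if a jar on the carousel is touched by the robot (contact force between any of the fingers, the arm and salt above 0.5 N or contact force between any of the fingers, the arm and jar1 above 0.5 N or contact force between any of the fingers, the arm and jar2 above 0.5 N or contact force between any of the fingers, the arm and jar3 above 0.5 N or contact force between any of the fingers, the arm and jar4 above 0.5 N).
It fails at once if a jar tips over or leaves the carousel (angle between any of salt, jar1, jar2, jar3, jar4's own z axis and vertical above 0.5 rad or height (world z) of any of salt, jar1, jar2, jar3, jar4 below 0.012 m).
It fails at once if tin, honey jar or teaspoon is knocked away (distance of any of tuna_tin, honey_jar, teaspoon from where it was at the start of the episode above 0.03 m).
It also fails if it takes over 64 s, if anything falls off the work surface, if the arm or the gripper's body presses on something with over 40 N, if the wrist force passes 120 N, or if a joint passes its speed limit or range.

ROBOT

A 6-joint arm with a two-finger parallel gripper is mounted at the origin on a cart in front of the work surface, level with it; the furniture and walls round the work are solid. World frame = base frame: x ahead of the robot, y to its left, z up, the work surface at z = 0. Lengths are in m, angles in rad, forces in N, time in s.
With the tool pointing down it reaches from about 0.35 to 0.775 m from the base axis. Payload 7.3 kg.
Tool frame: the origin (TCP) lies at the very end of the fingers, on their centre line; the grasp point (between the pads) lies 19 mm behind it; z points along the fingers, y is the line along which they close (so a half turn about z gives the same grasp; the last joint's range is limited). The gripper opens to 92 mm and grips with 3 to 60 N. Pads are 19 mm wide; open, the fingers measure 130 mm over their backs; the gripper's body (75 mm by 190 mm) begins 47 mm behind the grasp point.
Start: joints at [1.169, 0.342, 1.524, -0, 1.275, -0.146], TCP at [0.133, 0.508, 0.187] pointing down, gripper open.
Joint ranges: [-2.53, 2.53], [-0.77, 2.02], [0.04, 2.7], [-1, 4.14], [0.28, 2.66], [-3.11, 3.11]. Speed limits (rad/s): [2.57, 2.57, 3.14, 3.14, 3.14, 3.14].

INTERFACE

Orientations are given as [roll, pitch, yaw] about the fixed x, y, z axes, in that order (R = Rz(yaw) Ry(pitch) Rx(roll)).
In Python, from cell import robot gives the robot as it stands. The module is installed in compiled form; this text tells all that it offers.
- The arm moves only by the tool arm_command, never from a script. Its argument "moves" is a list of rows, each a list of 3 entries, a list of its own where there are three numbers: the shift along the tool's x, y, z in m, then the turn, a rotation vector about the tool's x, y, z in rad, then the finger opening in m, from 0 to 0.0918. In form: [[[dx, dy, dz], [ax, ay, az], claw], ...]. A call has exactly 5 rows; each row is the pose to reach, as a shift and turn from the pose commanded when the call began, along the tool's axes at that moment; what a row does not reach only later rows make up. A row lasts 1/10 s, in which the tool goes at most 50 mm and 8.59 degrees, less where a joint would pass 70% of its speed; a pose out of reach is approached as far as the arm can. A call with a gripper value outside its range is refused whole. The fingers move at their own pace and stop on an object; "squeeze" is the grip in N (left out, the last holds). Time passes only in rows, so rows that repeat a pose let the fingers close, or fill a call up. It gives the time, the measured TCP pose, the force, the opening and the grip force at its end, in the units of the state.
- robot.observe(): the state, without advancing time (a new reading comes with each control period).
- robot.read_camera(name): name is "side" or "top"; returns the picture (400x640x3 uint8, red, green, blue); there is no depth.
- robot.camera_model(name): a dict with "fx", "fy", "cx", "cy" (pixels), "R" (3x3) and "t" (3): a world point X has camera coordinates R X + t. Camera axes: x right, y down, z forward; pixel columns grow to the right and rows downward; lengths in m; the calibration is good to about 2 mm. A picture is of the moment at which its call begins. camera_model takes no time and is no camera call.
- robot.hand_in(): hands the job in; it is judged then, once.
The state is a dict: "time": time; "qpos": joint angles; "qvel": joint speeds; "joint_efforts": joint torques, N m; "tool_pos": TCP position; "tool_rot": TCP orientation; "contact_force": force on the tool from outside, world axes, zero at the start; "torque": the same for the moment, N m; "opening": finger opening in m; "grip_force": force on a finger pad.
Only numpy, scipy, OpenCV 4.12 (cv2) and the standard library are available. Lean on these libraries where they do the work, as an engineer would, in place of code of your own. Each camera call takes 0.05 s, during which the arm holds its last target. There are 200 camera calls.

## Working session

There is one attempt and no reset: what is moved stays moved. The work goes in short steps, Python scripts to look and compute and a tool call to move; the robot and the scene stay as the last step left them, time stands still between calls to the robot, and variables do not carry over. Pictures are saved under pics/ and viewed, at most 10 in all, crops included, and the job is handed in when it is done.

Besides the shell and the picture viewer there is one more tool, called in YAML: its name, and indented under it one key for each argument. arm_command: Moves the arm, as the interface text tells. Its arguments: {"type":"object","properties":{"moves":{"type":"array"},"squeeze":{"type":"number"}},"required":["moves"]}

```bash
mkdir -p pics; python3 - <<'E'
from cell import robot
import cv2,numpy as np
for n in("side","top"):
    cv2.imwrite(f"pics/{n}0.png",robot.read_camera(n)[:,:,::-1])
    m=robot.camera_model(n);print(n,{k:np.round(v,4).tolist() for k,v in m.items()})
s=robot.observe();print({k:np.round(v,4).tolist() for k,v in s.items()})
E
```

```text
side {'fx': 415.5935, 'fy': 415.5935, 'cx': 315.5775, 'cy': 201.7117, 'R': [[-0.1704, -0.9853, -0.015], [-0.7887, 0.1455, -0.5974], [0.5907, -0.09, -0.8018]], 't': [-0.0401, 0.4961, 0.8831]}
top {'fx': 421.4182, 'fy': 421.4182, 'cx': 330.5715, 'cy': 198.1227, 'R': [[-0.0133, -0.9999, 0.011], [-0.9867, 0.0114, -0.162], [0.1619, -0.013, -0.9867]], 't': [-0.1243, 0.5655, 0.8988]}
{'time': 0.1, 'qpos': [1.169, 0.3427, 1.5249, -0.0, 1.2754, -0.146], 'qvel': [-0.0005, -0.0019, -0.0019, -0.0002, -0.0009, -0.0006], 'joint_efforts': [0.0015, -43.1997, -24.4698, 0.0719, 0.0525, -0.0001], 'tool_pos': [0.1326, 0.5075, 0.1865], 'tool_rot': [-3.1402, -0.0002, 2.8858], 'contact_force': [1.2353, -0.5213, 0.2163], 'torque': [0.0313, -0.0245, 0.0232], 'grip_force': 0.0, 'opening': 0.0919}
```

View pics/top0.png

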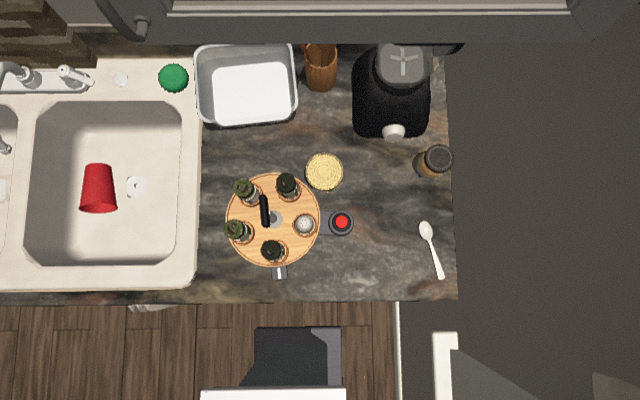

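View pics/side0.png

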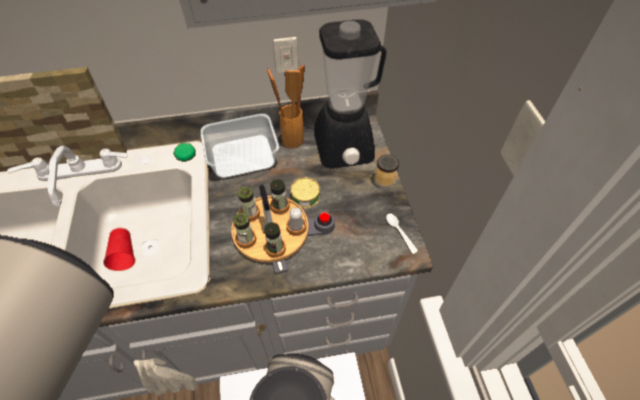

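The top view shows the tray centred near (273,219), the red button at (341,222), the salt at (305,224), the pointer at (280,272), the handle at (265,211) and the tin at (324,172). The side view shows the button at (324,218), the salt at (297,220) and the pointer at (280,266). Next I'll zoom in on both views.

```bash
python3 - <<'E'
import cv2,numpy as np
a=cv2.imread("pics/top0.png")[160:290,215:365];b=cv2.imread("pics/side0.png")[170:280,220:345]
f=lambda i,k:cv2.resize(i,None,fx=k,fy=k,interpolation=cv2.INTER_CUBIC)
cv2.imwrite("pics/ztop.png",f(a,4.5));cv2.imwrite("pics/zside.png",f(b,5))
for n in("top0","side0"):
    h=cv2.imread(f"pics/{n}.png").astype(int);B,G,R=h[...,0],h[...,1],h[...,2]
    m=((R>110)&(G<60)&(B<60)).astype(np.uint8)
    _,l,st,c=cv2.connectedComponentsWithStats(m)
    print(n,[(st[i].tolist(),c[i].round(1).tolist()) for i in range(1,len(st)) if st[i][4]>15])
E
```

```text
top0 [([80, 164, 37, 48, 1092], [97.3, 187.7]), ([335, 215, 13, 13, 45], [341.0, 220.4])]
side0 [([319, 213, 11, 9, 80], [324.2, 217.1]), ([104, 229, 30, 41, 925], [119.1, 250.5])]
```

View pics/ztop.png

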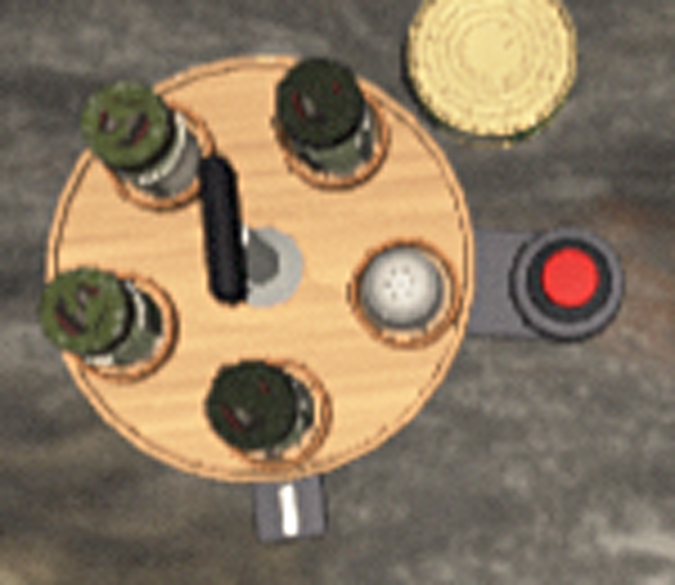

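View pics/zside.png

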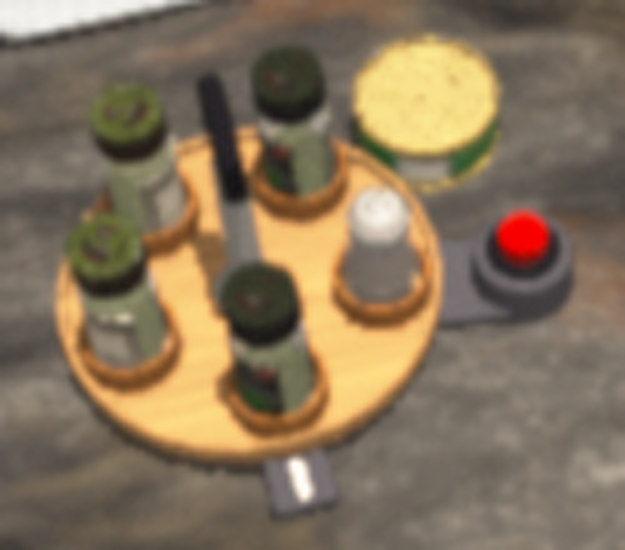

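The zooms show, in ztop pixels, the tray ellipse centred at (260,268), the button at (570,279), the pointer from (284,485) to (291,535), the handle ends at (217,158) and (235,303), and the salt cap at (400,287). In zside, the button is at (523,237), the handle top at (209,75) to (233,198) and the pointer from (293,460) to (305,500).

```bash
cat >geo.py <<'E'
import numpy as np
from cell import robot
M={n:robot.camera_model(n) for n in("side","top")}
def ray(n,p):
    m=M[n];R=np.array(m["R"]);t=np.array(m["t"])
    d=R.T@np.array([(p[0]-m["cx"])/m["fx"],(p[1]-m["cy"])/m["fy"],1]);return -R.T@t,d
def atz(n,p,z):
    o,d=ray(n,p);return o+d*(z-o[2])/d[2]
def tri(pt,ps):
    A=[];b=[]
    for n,p in(("top",pt),("side",ps)):
        o,d=ray(n,p);d=d/np.linalg.norm(d);P=np.eye(3)-np.outer(d,d);A.append(P);b.append(P@o)
    return np.linalg.lstsq(np.vstack(A),np.hstack(b),rcond=None)[0]
T=lambda x,y:(215+(x+.5)/4.5-.5,160+(y+.5)/4.5-.5)
S=lambda x,y:(220+(x+.5)/5-.5,170+(y+.5)/5-.5)
E
python3 - <<'E'
from geo import *
np.set_printoptions(precision=4,suppress=True)
print("button",tri(T(570,279),S(523,237)))
for z in(.02,.025,.03):print("tray",z,atz("top",T(260,268),z),atz("side",S(250,296),z))
print("rim L/R",atz("top",T(47,268),.027),atz("top",T(473,268),.027),"F/B",atz("top",T(260,482),.027),atz("top",T(260,57),.027))
print("handle ends",[tri(T(*a),S(*b)) for a,b in(((217,158),(209,78)),((235,300),(233,193)))])
print("handle z179",atz("top",T(217,158),.179),atz("top",T(235,300),.179),"side",atz("side",S(209,78),.179),atz("side",S(233,193),.179))
print("ptr",[(atz("top",T(284,485),z),atz("top",T(291,535),z)) for z in(.01,.02)],atz("side",S(305,500),.01),atz("side",S(293,460),.01))
print("salt",tri(T(400,285),S(380,205)))
print("tin",atz("top",T(492,55),.04))
E
```

```text
button [ 0.5107 -0.1543  0.0471]
tray 0.02 [0.5211 0.002  0.02  ] [0.5172 0.0012 0.02  ]
tray 0.025 [0.5206 0.0013 0.025 ] [0.5139 0.001  0.025 ]
tray 0.03 [0.52   0.0007 0.03  ] [0.5105 0.0008 0.03  ]
rim L/R [0.5216 0.1082 0.027 ] [ 0.519  -0.1063  0.027 ] F/B [0.4138 0.0001 0.027 ] [0.6293 0.0021 0.027 ]
handle ends [array([0.5514, 0.0021, 0.174 ]), array([ 0.4922, -0.0026,  0.1523])]
handle z179 [0.5504 0.0007 0.179 ] [ 0.4894 -0.0077  0.179 ] side [0.5474 0.0025 0.179 ] [ 0.4728 -0.0023  0.179 ]
ptr [(array([ 0.4122, -0.0098,  0.01  ]), array([ 0.3874, -0.0135,  0.01  ])), (array([ 0.4122, -0.011 ,  0.02  ]), array([ 0.3876, -0.0146,  0.02  ]))] [ 0.3897 -0.0137  0.01  ] [ 0.4147 -0.0103  0.01  ]
salt [ 0.502  -0.0747  0.1103]
tin [ 0.6261 -0.1171  0.04  ]
```

```bash
cat >plan.py <<'E'
import numpy as np
from scipy.spatial.transform import Rotation as Ro
from cell import robot
def plan(W,start=None):
    s=robot.observe();p=np.array(s["tool_pos"]);R=Ro.from_euler("xyz",s["tool_rot"])
    print("t",s["time"],"tcp",p.round(4),np.round(s["tool_rot"],4),"F",np.round(s["contact_force"],1))
    if start: p=np.array(start[:3]);R=Ro.from_euler("xyz",[np.pi,0,start[3]])
    for x,y,z,yaw in W:
        q=np.array([x,y,z]);Q=Ro.from_euler("xyz",[np.pi,0,yaw])
        d=R.inv().apply(q-p);print("shift",d.round(4),"|d|",np.linalg.norm(d).round(3),"turn",(R.inv()*Q).as_rotvec().round(4))
        p,R=q,Q
E
python3 -c "
from plan import *
plan([(.24,.40,.28,2.4),(.38,.26,.29,2.0),(.44,.06,.29,1.75),(.477,-.12,.26,1.571),(.481,-.157,.12,1.571)])"
```

```text
t 0.1 tcp [0.1326 0.5075 0.1865] [-3.1402e+00 -2.0000e-04  2.8858e+00] F [ 1.2 -0.5  0.2]
shift [-0.1311 -0.077  -0.0934] |d| 0.178 turn [-1.400e-03  1.000e-04  4.858e-01]
shift [-0.1978 -0.0087 -0.01  ] |d| 0.198 turn [-0.  -0.   0.4]
shift [-0.2068 -0.0287 -0.    ] |d| 0.209 turn [ 0.   -0.    0.25]
shift [-0.1837  0.0043  0.03  ] |d| 0.186 turn [ 0.    -0.     0.179]
shift [-0.037  0.004  0.14 ] |d| 0.145 turn [0. 0. 0.]
```

arm_command:
  moves:
    - [[-0.01,-0.005,-0.04],[0,0,0.1],0.04]
    - [[-0.03,-0.02,-0.08],[0,0,0.2],0.04]
    - [[-0.07,-0.04,-0.0934],[0,0,0.3],0.04]
    - [[-0.105,-0.06,-0.0934],[0,0,0.4],0.04]
    - [[-0.131,-0.077,-0.0934],[-0.0014,0,0.486],0.04]

```text
time: 0.6
tool_pos: [0.2414, 0.3989, 0.2808]
tool_rot: [3.139, 0.0, 2.395]
contact_force: [-0.4, -0.1, 0.0]
opening: 0.0566
grip_force: 0.0
```

arm_command:
  moves:
    - [[-0.04,-0.002,-0.002],[0,0,0.08],0.04]
    - [[-0.08,-0.004,-0.004],[0,0,0.16],0.04]
    - [[-0.12,-0.006,-0.006],[0,0,0.24],0.04]
    - [[-0.16,-0.008,-0.008],[0,0,0.32],0.04]
    - [[-0.198,-0.009,-0.01],[0,0,0.4],0.04]

```text
time: 1.1
tool_pos: [0.3807, 0.2584, 0.2903]
tool_rot: [3.141, -0.001, 1.996]
contact_force: [0.3, 1.1, 0.1]
opening: 0.0402
grip_force: 0.0
```

arm_command:
  moves:
    - [[-0.041,-0.006,0],[0,0,0.05],0.04]
    - [[-0.082,-0.012,0],[0,0,0.1],0.04]
    - [[-0.124,-0.017,0],[0,0,0.15],0.04]
    - [[-0.165,-0.023,0],[0,0,0.2],0.04]
    - [[-0.207,-0.029,0],[0,0,0.25],0.04]

```text
time: 1.6
tool_pos: [0.4397, 0.058, 0.29]
tool_rot: [3.141, -0.001, 1.748]
contact_force: [0.8, 0.4, 0.6]
opening: 0.0401
grip_force: 0.0
```

arm_command:
  moves:
    - [[-0.04,0.001,0.006],[0,0,0.04],0.04]
    - [[-0.08,0.002,0.012],[0,0,0.08],0.04]
    - [[-0.12,0.003,0.018],[0,0,0.12],0.04]
    - [[-0.16,0.004,0.024],[0,0,0.15],0.04]
    - [[-0.184,0.004,0.03],[0,0,0.179],0.04]

```text
time: 2.1
tool_pos: [0.4764, -0.1234, 0.2592]
tool_rot: [-3.141, -0.001, 1.568]
contact_force: [0.0, 1.1, 0.4]
opening: 0.0402
grip_force: 0.0
```

arm_command:
  moves:
    - [[-0.02,0.002,0.02],[0,0,0],0.04]
    - [[-0.037,0.004,0.05],[0,0,0],0.04]
    - [[-0.037,0.004,0.1],[0,0,0],0.04]
    - [[-0.037,0.004,0.14],[0,0,0],0.04]
    - [[-0.037,0.004,0.14],[0,0,0],0.04]

```text
time: 2.6
tool_pos: [0.4767, -0.1559, 0.115]
tool_rot: [-3.132, -0.007, 1.57]
contact_force: [-0.4, -0.1, 0.3]
opening: 0.0402
grip_force: 0.0
```

```bash
python3 - <<'E'
from plan import *
import cv2
f=lambda i:cv2.resize(i,None,fx=4,fy=4,interpolation=cv2.INTER_CUBIC)
a=robot.read_camera("top")[160:290,250:350,::-1];b=robot.read_camera("side")[150:280,255:355,::-1]
cv2.imwrite("pics/pre.png",np.hstack([f(a),f(b)]))
plan([(.481,-.157,.055,np.pi/2)]);print(robot.observe()["opening"])
E
```

```text
t 2.7 tcp [ 0.4807 -0.1576  0.1205] [ 3.1415e+00 -1.7000e-03  1.5708e+00] F [-0.7 -0.3  0.7]
shift [0.0005 0.0003 0.0655] |d| 0.066 turn [ 0.0001 -0.0017  0.    ]
0.039994648495446046
```

View pics/pre.png

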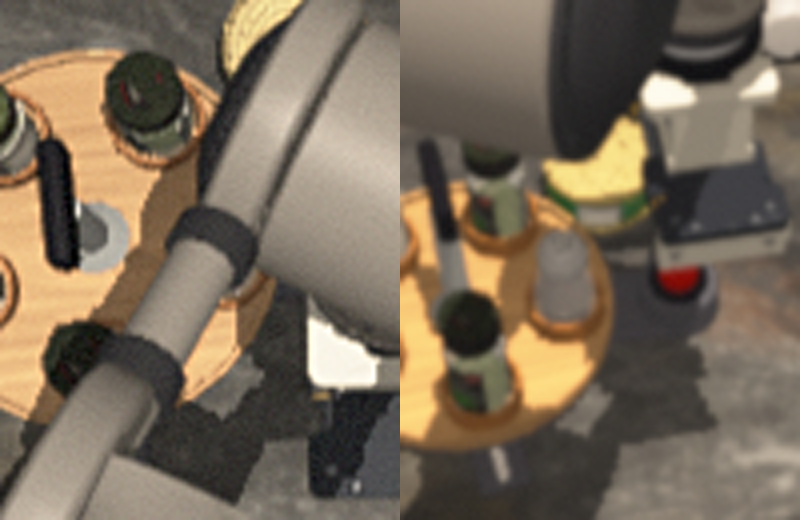

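The arm stands over the button. In the side half the button shows at about (680,280), just below the gripper, and the salt and handle are clear. Now I'll descend gently.

arm_command:
  moves:
    - [[0,0,0.015],[0,0,0],0.04]
    - [[0,0,0.03],[0,0,0],0.04]
    - [[0,0,0.045],[0,0,0],0.04]
    - [[0,0,0.06],[0,0,0],0.04]
    - [[0,0,0.065],[0,0,0],0.04]

```text
time: 3.2
tool_pos: [0.4818, -0.1579, 0.0564]
tool_rot: [3.138, -0.0, 1.571]
contact_force: [-0.8, -0.5, 1.0]
opening: 0.0402
grip_force: 0.0
```

arm_command:
  moves:
    - [[0,0,0.002],[0,0,0],0.04]
    - [[0,0,0.005],[0,0,0],0.04]
    - [[0,0,0.008],[0,0,0],0.04]
    - [[0,0,0.01],[0,0,0],0.04]
    - [[0,0,0.01],[0,0,0],0.04]

```text
time: 3.7
tool_pos: [0.4805, -0.1574, 0.0449]
tool_rot: [3.141, -0.001, 1.571]
contact_force: [-0.1, 0.6, -0.9]
opening: 0.0398
grip_force: 0.0
```

arm_command:
  moves:
    - [[0,0,0.001],[0,0,0],0.04]
    - [[0,0,0.002],[0,0,0],0.04]
    - [[0,0,0.003],[0,0,0],0.04]
    - [[0,0,0.003],[0,0,0],0.04]
    - [[0,0,0.003],[0,0,0],0.04]

```text
time: 4.2
tool_pos: [0.4805, -0.1575, 0.042]
tool_rot: [3.141, -0.001, 1.571]
contact_force: [-0.4, -0.2, 0.4]
opening: 0.0402
grip_force: 0.0
```

arm_command:
  moves:
    - [[0,0,0.001],[0,0,0],0.04]
    - [[0,0,0.002],[0,0,0],0.04]
    - [[0,0,0.003],[0,0,0],0.04]
    - [[0,0,0.003],[0,0,0],0.04]
    - [[0,0,0.003],[0,0,0],0.04]

```text
time: 4.7
tool_pos: [0.4806, -0.1574, 0.039]
tool_rot: [3.141, -0.001, 1.571]
contact_force: [1.1, 0.1, 0.6]
opening: 0.0403
grip_force: 0.0
```

```bash
python3 - <<'E'
from plan import *
from geo import M
import cv2
f=lambda i:cv2.resize(i,None,fx=6,fy=6,interpolation=cv2.INTER_CUBIC)
b=robot.read_camera("side")[180:260,285:385,::-1]
cv2.imwrite("pics/press.png",f(b))
m=M["side"]
for X in [(.510,-.1575,.039),(.4515,-.1575,.039),(.5107,-.1543,.040)]:
    c=np.array(m["R"])@X+m["t"];u=np.array([m["fx"]*c[0]/c[2]+m["cx"],m["fy"]*c[1]/c[2]+m["cy"]]);print(X,u.round(1),((u-[285,180])*6).round())
E
```

```text
(0.51, -0.1575, 0.039) [325.4 218.7] [242. 232.]
(0.4515, -0.1575, 0.039) [329.3 236.1] [266. 337.]
(0.5107, -0.1543, 0.04) [324.2 218.4] [235. 231.]
```

View pics/press.png

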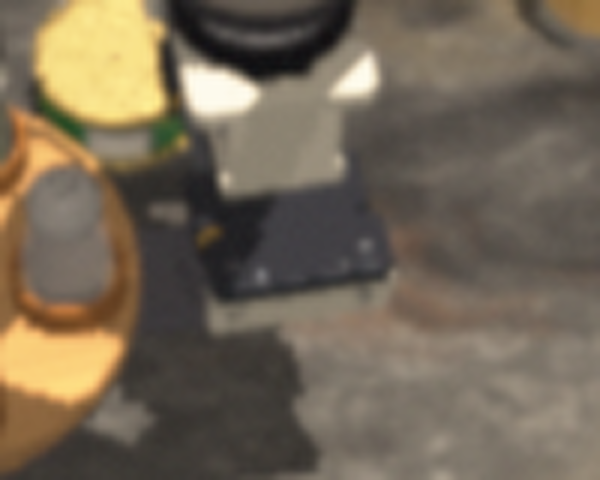

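The picture shows the gripper body hiding the button, clear of the salt at (65,235). There is no contact yet, so I'll keep going down slowly.

arm_command:
  moves:
    - [[0,0,0.001],[0,0,0],0.04]
    - [[0,0,0.002],[0,0,0],0.04]
    - [[0,0,0.003],[0,0,0],0.04]
    - [[0,0,0.004],[0,0,0],0.04]
    - [[0,0,0.004],[0,0,0],0.04]

```text
time: 5.25
tool_pos: [0.4805, -0.1574, 0.0348]
tool_rot: [3.141, -0.001, 1.571]
contact_force: [-0.1, 0.3, 0.3]
opening: 0.0399
grip_force: 0.0
```

arm_command:
  moves:
    - [[0,0,0.001],[0,0,0],0.04]
    - [[0,0,0.002],[0,0,0],0.04]
    - [[0,0,0.003],[0,0,0],0.04]
    - [[0,0,0.003],[0,0,0],0.04]
    - [[0,0,0.003],[0,0,0],0.04]

```text
time: 5.75
tool_pos: [0.4806, -0.1574, 0.0319]
tool_rot: [3.141, -0.001, 1.571]
contact_force: [0.5, -0.8, 0.3]
opening: 0.04
grip_force: 0.0
```

arm_command:
  moves:
    - [[0,0,0.001],[0,0,0],0.04]
    - [[0,0,0.002],[0,0,0],0.04]
    - [[0,0,0.003],[0,0,0],0.04]
    - [[0,0,0.003],[0,0,0],0.04]
    - [[0,0,0.003],[0,0,0],0.04]

```text
time: 6.25
tool_pos: [0.4806, -0.1574, 0.0289]
tool_rot: [3.141, -0.001, 1.571]
contact_force: [0.4, 0.4, 0.0]
opening: 0.04
grip_force: 0.0
```

```bash
python3 - <<'E'
from geo import *
# reprojection of button at several z from the top-view position
for z in(.025,.03,.035,.04,.045,.05):
    X=atz("top",T(570,279),z);m=M["side"];c=np.array(m["R"])@X+m["t"]
    print(z,X.round(4),(m["fx"]*c[0]/c[2]+m["cx"]).round(1),(m["fy"]*c[1]/c[2]+m["cy"]).round(1))
s=robot.observe();print(np.round(s["contact_force"],2),np.round(s["joint_efforts"],2))
E
```

```text
0.025 [ 0.5131 -0.1553  0.025 ] 324.4 220.7
0.03 [ 0.5125 -0.1551  0.03  ] 324.4 219.9
0.035 [ 0.512  -0.1549  0.035 ] 324.3 219.0
0.04 [ 0.5115 -0.1547  0.04  ] 324.3 218.2
0.045 [ 0.5109 -0.1545  0.045 ] 324.3 217.4
0.05 [ 0.5104 -0.1543  0.05  ] 324.3 216.5
[0.45 0.4  0.04] [  0.   -44.5  -18.03   0.05   0.07  -0.  ]
```

```bash
python3 - <<'E'
from plan import *
from geo import tri,T,S,M
import cv2
print("tin",tri(T(491,57),S(427,112)).round(4))
for n,sl in(("top",(slice(180,290),slice(270,380))),("side",(slice(170,270),slice(270,370)))):
    h=robot.read_camera(n);R,G,B=[h[...,i].astype(int) for i in range(3)]
    m=(R>60)&(R>2.2*G)&(R>2.2*B);ys,xs=np.where(m[sl]);print(n,len(xs),xs.mean()+sl[1].start if len(xs) else 0,ys.mean()+sl[0].start if len(xs) else 0)
    cv2.imwrite(f"pics/now_{n}.png",cv2.resize(np.ascontiguousarray(h[sl][...,::-1]),None,fx=4,fy=4,interpolation=cv2.INTER_CUBIC))
a,b=cv2.imread("pics/now_top.png")[:400],cv2.imread("pics/now_side.png")
cv2.imwrite("pics/now.png",np.hstack([a[:,:400],b]))
s=robot.observe();print(np.round(s["contact_force"],2),s["opening"])
E
```

```text
tin [ 0.6296 -0.1171  0.0196]
top 0 0 0
side 0 0 0
[-1.19 -0.41 -0.8 ] 0.04009741839956811
```

View pics/now.png

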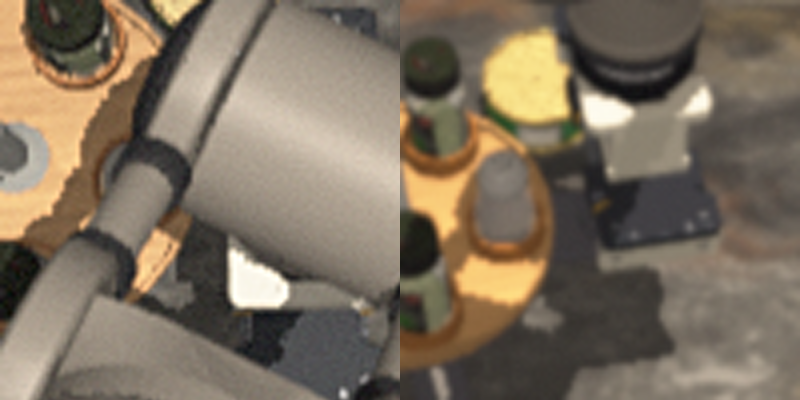

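In this picture the gripper body is clear of the salt (side half, at (505,200)), and the button is still hidden. The vertical estimate is weak, because the tin also came out wrong. I'll keep feeling downward slowly.

arm_command:
  moves:
    - [[0,0,0.001],[0,0,0],0.04]
    - [[0,0,0.001],[0,0,0],0.04]
    - [[0,0,0.002],[0,0,0],0.04]
    - [[0,0,0.003],[0,0,0],0.04]
    - [[0,0,0.003],[0,0,0],0.04]

```text
time: 6.85
tool_pos: [0.4805, -0.1574, 0.0258]
tool_rot: [3.141, -0.001, 1.571]
contact_force: [1.0, 0.6, -0.3]
opening: 0.0402
grip_force: 0.0
```

arm_command:
  moves:
    - [[0,0,0.001],[0,0,0],0.04]
    - [[0,0,0.001],[0,0,0],0.04]
    - [[0,0,0.002],[0,0,0],0.04]
    - [[0,0,0.003],[0,0,0],0.04]
    - [[0,0,0.003],[0,0,0],0.04]

```text
time: 7.35
tool_pos: [0.4805, -0.1574, 0.0228]
tool_rot: [3.141, -0.001, 1.571]
contact_force: [1.1, 0.8, 0.3]
opening: 0.0401
grip_force: 0.0
```

arm_command:
  moves:
    - [[0,0,0.001],[0,0,0],0.04]
    - [[0,0,0.001],[0,0,0],0.04]
    - [[0,0,0.002],[0,0,0],0.04]
    - [[0,0,0.003],[0,0,0],0.04]
    - [[0,0,0.003],[0,0,0],0.04]

```text
time: 7.85
tool_pos: [0.4805, -0.1574, 0.0198]
tool_rot: [3.141, -0.001, 1.571]
contact_force: [-0.5, 0.1, -0.3]
opening: 0.0402
grip_force: 0.0
```

```bash
python3 - <<'E'
from plan import *
s=robot.observe();print({k:np.round(v,3).tolist() for k,v in s.items()})
E
```

```text
{'time': 7.85, 'qpos': [-0.469, 0.51, 1.788, 0.002, 0.844, -0.471], 'qvel': [-0.002, -0.002, -0.004, 0.0, 0.004, 0.001], 'joint_efforts': [-0.007, -44.801, -17.65, 0.047, 0.04, 0.0], 'tool_pos': [0.48, -0.157, 0.02], 'tool_rot': [3.141, -0.001, 1.571], 'contact_force': [-0.501, 0.089, -0.291], 'torque': [-0.134, 0.037, 0.013], 'grip_force': 0.0, 'opening': 0.04}
```

There's no contact even at z = 0.020, which doesn't fit the images. I'll lift, then open and close the fingers and difference the pictures to see where the fingertips really are.

arm_command:
  moves:
    - [[0,0,-0.02],[0,0,0],0.04]
    - [[0,0,-0.04],[0,0,0],0.04]
    - [[0,0,-0.06],[0,0,0],0.04]
    - [[0,0,-0.08],[0,0,0],0.04]
    - [[0,0,-0.08],[0,0,0],0.04]

```text
time: 8.35
tool_pos: [0.4822, -0.1583, 0.1024]
tool_rot: [3.136, 0.001, 1.571]
contact_force: [0.5, -0.4, 0.2]
opening: 0.0399
grip_force: 0.0
```

arm_command:
  moves:
    - [[0,0,0],[0,0,0],0.09]
    - [[0,0,0],[0,0,0],0.09]
    - [[0,0,0],[0,0,0],0.09]
    - [[0,0,0],[0,0,0],0.09]
    - [[0,0,0],[0,0,0],0.09]

```text
time: 8.85
tool_pos: [0.4803, -0.1574, 0.0995]
tool_rot: [-3.141, -0.002, 1.571]
contact_force: [0.7, -0.2, 0.6]
opening: 0.0754
grip_force: 0.0
```

```bash
python3 - <<'E'
from plan import *
import cv2
for n in("side","top"):cv2.imwrite(f"pics/open_{n}.png",robot.read_camera(n)[...,::-1])
E
```

arm_command:
  moves:
    - [[0,0,0],[0,0,0],0.02]
    - [[0,0,0],[0,0,0],0.02]
    - [[0,0,0],[0,0,0],0.02]
    - [[0,0,0],[0,0,0],0.02]
    - [[0,0,0],[0,0,0],0.02]

```text
time: 9.45
tool_pos: [0.4805, -0.1575, 0.1]
tool_rot: [3.141, -0.001, 1.571]
contact_force: [0.7, 0.4, -0.3]
opening: 0.0524
grip_force: 0.0
```

```bash
python3 - <<'E'
from plan import *
from geo import M
import cv2
s=robot.observe();p=s["tool_pos"];print(np.round(p,4),s["opening"])
out=[]
for n in("side","top"):
    a=cv2.imread(f"pics/open_{n}.png");b=np.ascontiguousarray(robot.read_camera(n)[...,::-1]);cv2.imwrite(f"pics/shut_{n}.png",b)
    d=cv2.absdiff(a,b).max(2);m=cv2.medianBlur((d>25).astype(np.uint8),3)
    _,_,st,c=cv2.connectedComponentsWithStats(m);print(n,[(st[i].tolist(),c[i].round().tolist()) for i in range(1,len(st)) if st[i][4]>6])
    for y in(-.056,-.01+0,.056):
        X=np.array([p[0]+y,p[1],p[2]]);k=M[n];q=np.array(k["R"])@X+k["t"];print(n,"tip x",X[0].round(3),(k["fx"]*q[0]/q[2]+k["cx"]).round(),(k["fy"]*q[1]/q[2]+k["cy"]).round())
    if n=="side":out=[cv2.resize(i[160:260,280:380],None,fx=4,fy=4,interpolation=cv2.INTER_CUBIC) for i in(a,b)]
cv2.imwrite("pics/cmp.png",np.hstack(out))
E
```

```text
[ 0.4805 -0.1575  0.1   ] 0.05240632292861204
side [([311, 175, 4, 8, 20], [312.0, 179.0]), ([316, 197, 3, 3, 8], [317.0, 198.0]), ([308, 212, 10, 3, 25], [313.0, 213.0])]
side tip x 0.425 332.0 232.0
side tip x 0.471 328.0 218.0
side tip x 0.537 324.0 198.0
top [([329, 259, 5, 4, 13], [331.0, 261.0]), ([364, 259, 5, 6, 27], [366.0, 262.0])]
top tip x 0.425 344.0 260.0
top tip x 0.471 344.0 238.0
top tip x 0.537 343.0 207.0
```

View pics/cmp.png

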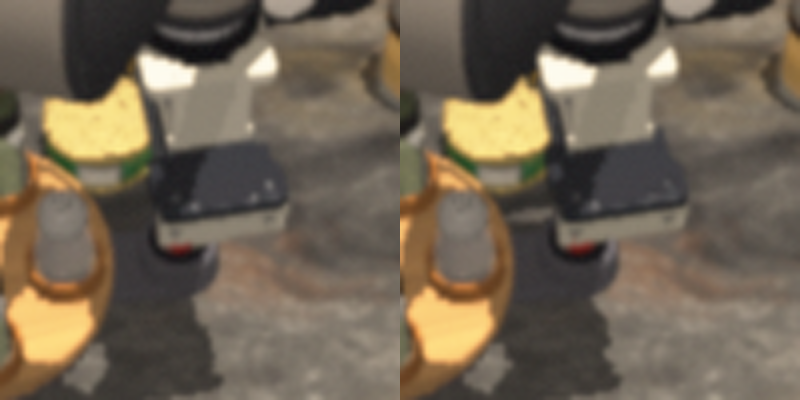

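The two halves show the red button at (180,248) peeking out under the gripper's front, but no fingertip where I expected one, so the one-finger offset isn't reliable. I'll close the fingers and put the TCP itself over the button.

arm_command:
  moves:
    - [[0,0.008,0],[0,0,0],0]
    - [[0,0.016,0],[0,0,0],0]
    - [[-0.001,0.024,0],[0,0,0],0]
    - [[-0.001,0.031,0],[0,0,0],0]
    - [[-0.001,0.031,0],[0,0,0],0]
  squeeze: 10

```text
time: 10.05
tool_pos: [0.5126, -0.1586, 0.0998]
tool_rot: [3.14, -0.001, 1.571]
contact_force: [-0.4, -0.3, -0.2]
opening: 0.0048
grip_force: 0.0
```

arm_command:
  moves:
    - [[0,0,0.01],[0,0,0],0]
    - [[0,0,0.02],[0,0,0],0]
    - [[0,0,0.03],[0,0,0],0]
    - [[0,0,0.035],[0,0,0],0]
    - [[0,0,0.04],[0,0,0],0]

```text
time: 10.55
tool_pos: [0.5112, -0.1584, 0.0592]
tool_rot: [-3.142, -0.002, 1.571]
contact_force: [0.5, -0.9, 0.3]
opening: 0.0005
grip_force: 0.0
```

arm_command:
  moves:
    - [[0,0,0.003],[0,0,0],0]
    - [[0,0,0.006],[0,0,0],0]
    - [[0,0,0.009],[0,0,0],0]
    - [[0,0,0.01],[0,0,0],0]
    - [[0,0,0.01],[0,0,0],0]

```text
time: 11.05
tool_pos: [0.5116, -0.1585, 0.05]
tool_rot: [3.141, -0.001, 1.571]
contact_force: [-0.4, 0.6, -0.4]
opening: 0.0002
grip_force: 0.0
```

arm_command:
  moves:
    - [[0,0,0.001],[0,0,0],0]
    - [[0,0,0.002],[0,0,0],0]
    - [[0,0,0.003],[0,0,0],0]
    - [[0,0,0.004],[0,0,0],0]
    - [[0,0,0.004],[0,0,0],0]

```text
time: 11.55
tool_pos: [0.5115, -0.1584, 0.0458]
tool_rot: [3.141, -0.001, 1.571]
contact_force: [0.2, 0.8, 1.2]
opening: 0.0007
grip_force: 0.0
```

arm_command:
  moves:
    - [[0,0,0.001],[0,0,0],0]
    - [[0,0,0.002],[0,0,0],0]
    - [[0,0,0.003],[0,0,0],0]
    - [[0,0,0.003],[0,0,0],0]
    - [[0,0,0.003],[0,0,0],0]

```text
time: 12.05
tool_pos: [0.5116, -0.1585, 0.043]
tool_rot: [3.141, -0.001, 1.571]
contact_force: [0.3, 0.7, -0.2]
opening: 0.0005
grip_force: 0.0
```

arm_command:
  moves:
    - [[0,0,0.001],[0,0,0],0]
    - [[0,0,0.002],[0,0,0],0]
    - [[0,0,0.003],[0,0,0],0]
    - [[0,0,0.003],[0,0,0],0]
    - [[0,0,0.003],[0,0,0],0]

```text
time: 12.55
tool_pos: [0.5115, -0.1584, 0.04]
tool_rot: [3.141, -0.001, 1.571]
contact_force: [-0.5, 0.7, -0.0]
opening: 0.0002
grip_force: 0.0
```

arm_command:
  moves:
    - [[0,0,0.001],[0,0,0],0]
    - [[0,0,0.002],[0,0,0],0]
    - [[0,0,0.003],[0,0,0],0]
    - [[0,0,0.003],[0,0,0],0]
    - [[0,0,0.003],[0,0,0],0]

```text
time: 13.05
tool_pos: [0.5115, -0.1584, 0.037]
tool_rot: [3.141, -0.001, 1.571]
contact_force: [0.1, 0.4, -0.2]
opening: 0.0007
grip_force: 0.0
```

arm_command:
  moves:
    - [[0,0,0.001],[0,0,0],0]
    - [[0,0,0.002],[0,0,0],0]
    - [[0,0,0.003],[0,0,0],0]
    - [[0,0,0.004],[0,0,0],0]
    - [[0,0,0.004],[0,0,0],0]

```text
time: 13.55
tool_pos: [0.5114, -0.1584, 0.0328]
tool_rot: [3.141, -0.001, 1.571]
contact_force: [-0.3, 0.7, -1.1]
opening: 0.0004
grip_force: 0.0
```

arm_command:
  moves:
    - [[0,0,0.001],[0,0,0],0]
    - [[0,0,0.002],[0,0,0],0]
    - [[0,0,0.003],[0,0,0],0]
    - [[0,0,0.003],[0,0,0],0]
    - [[0,0,0.003],[0,0,0],0]

```text
time: 14.05
tool_pos: [0.5115, -0.1584, 0.03]
tool_rot: [3.141, -0.001, 1.571]
contact_force: [-1.0, 0.5, -0.1]
opening: 0.0006
grip_force: 0.0
```

```bash
python3 - <<'E'
from geo import M
import numpy as np,cv2
o=[]
for n,(r,c) in(("top",(190,290)),("side",(160,270))):
    im=cv2.imread(f"pics/open_{n}.png")[r:r+120,c:c+100];im=cv2.resize(im,None,fx=4,fy=4,interpolation=cv2.INTER_CUBIC);k=M[n]
    def P(X):
        q=np.array(k["R"])@X+k["t"];return tuple(int(v) for v in((k["fx"]*q[0]/q[2]+k["cx"]-c)*4,(k["fy"]*q[1]/q[2]+k["cy"]-r)*4))
    p=np.array([.4805,-.1575,.1])
    for a,b in(((-1,-1),(-1,1)),((-1,1),(1,1)),((1,1),(1,-1)),((1,-1),(-1,-1))):
        cv2.line(im,P(p+[a[0]*.095,a[1]*.0375,.066]),P(p+[b[0]*.095,b[1]*.0375,.066]),(0,255,0),1)
    for s in(-1,1):cv2.line(im,P(p+[s*.047,0,0]),P(p+[s*.047,0,.066]),(255,255,0),1)
    o.append(im)
cv2.imwrite("pics/ovl.png",np.hstack(o))
E
```

```text
(no output)
```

View pics/ovl.png

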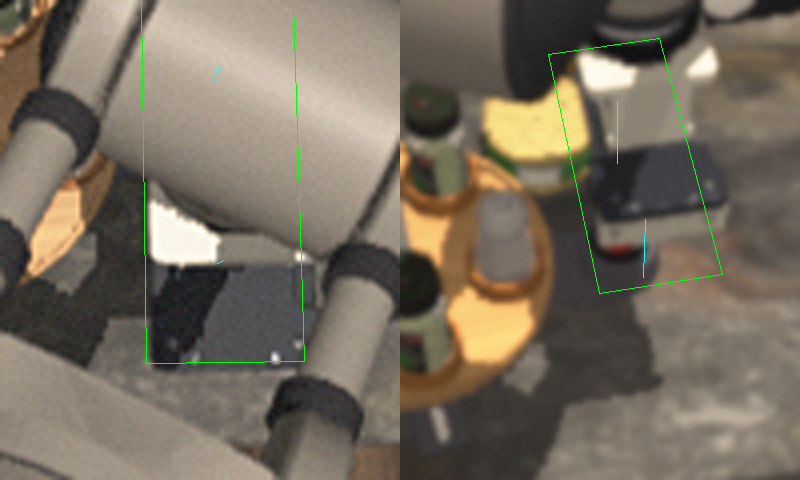

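The overlay shows the gripper body matching its predicted outline from above, at top-half (150–300,360). From the side it appears about 12 px higher than the reported pose predicts, roughly 50 mm, which explains the missing contact. I'll keep feeling downward.

arm_command:
  moves:
    - [[0,0,0.002],[0,0,0],0]
    - [[0,0,0.004],[0,0,0],0]
    - [[0,0,0.006],[0,0,0],0]
    - [[0,0,0.008],[0,0,0],0]
    - [[0,0,0.008],[0,0,0],0]

```text
time: 14.55
tool_pos: [0.5113, -0.1583, 0.0216]
tool_rot: [3.142, -0.002, 1.571]
contact_force: [-0.4, -0.3, -0.2]
opening: 0.0002
grip_force: 0.0
```

arm_command:
  moves:
    - [[0,0,0.001],[0,0,0],0]
    - [[0,0,0.002],[0,0,0],0]
    - [[0,0,0.003],[0,0,0],0]
    - [[0,0,0.004],[0,0,0],0]
    - [[0,0,0.004],[0,0,0],0]

```text
time: 15.05
tool_pos: [0.5115, -0.1584, 0.0178]
tool_rot: [3.141, -0.001, 1.571]
contact_force: [0.6, -0.0, -0.9]
opening: 0.0007
grip_force: 0.0
```

arm_command:
  moves:
    - [[0,0,0.001],[0,0,0],0]
    - [[0,0,0.002],[0,0,0],0]
    - [[0,0,0.003],[0,0,0],0]
    - [[0,0,0.004],[0,0,0],0]
    - [[0,0,0.004],[0,0,0],0]

```text
time: 15.55
tool_pos: [0.5115, -0.1584, 0.0138]
tool_rot: [3.141, -0.001, 1.571]
contact_force: [-0.1, -1.0, 0.0]
opening: 0.0002
grip_force: 0.0
```

arm_command:
  moves:
    - [[0,0,0.001],[0,0,0],0]
    - [[0,0,0.002],[0,0,0],0]
    - [[0,0,0.003],[0,0,0],0]
    - [[0,0,0.004],[0,0,0],0]
    - [[0,0,0.004],[0,0,0],0]

```text
time: 16.05
tool_pos: [0.5116, -0.1584, 0.0101]
tool_rot: [3.141, -0.001, 1.571]
contact_force: [-0.4, -0.4, 2.6]
opening: 0.0004
grip_force: 1.4
```

arm_command:
  moves:
    - [[0,0,0.001],[0,0,0],0]
    - [[0,0,0.002],[0,0,0],0]
    - [[0,0,0.003],[0,0,0],0]
    - [[0,0,0.004],[0,0,0],0]
    - [[0,0,0.004],[0,0,0],0]

```text
time: 16.55
tool_pos: [0.5117, -0.1585, 0.0066]
tool_rot: [3.141, -0.001, 1.571]
contact_force: [-3.1, 0.5, 8.5]
opening: 0.0002
grip_force: 4.4
```

arm_command:
  moves:
    - [[0,0,0.0005],[0,0,0],0]
    - [[0,0,0.001],[0,0,0],0]
    - [[0,0,0.001],[0,0,0],0]
    - [[0,0,0.001],[0,0,0],0]
    - [[0,0,0.001],[0,0,0],0]

```text
time: 17.05
tool_pos: [0.5118, -0.1585, 0.0064]
tool_rot: [3.14, -0.001, 1.571]
contact_force: [-4.9, 1.3, 16.8]
opening: 0.0004
grip_force: 8.1
```

The button is fully down against a hard stop at about 17 N. Now I'll lift off. I'll find the handle's height by touching its top, since the reported z is offset.

arm_command:
  moves:
    - [[0,0,-0.005],[0,0,0],0]
    - [[0,0,-0.015],[0,0,0],0]
    - [[0,0,-0.03],[0,0,0],0]
    - [[0,0,-0.06],[0,0,0],0]
    - [[0,0,-0.1],[0,0,0],0]

```text
time: 17.55
tool_pos: [0.5101, -0.1579, 0.1045]
tool_rot: [-3.138, -0.003, 1.571]
contact_force: [0.3, -0.7, 0.3]
opening: 0.0004
grip_force: 0.0
```

arm_command:
  moves:
    - [[0,0,-0.03],[0,0,0],0]
    - [[0,0,-0.06],[0,0,0],0]
    - [[0,0,-0.09],[0,0,0],0]
    - [[0,0,-0.11],[0,0,0],0]
    - [[0,0,-0.11],[0,0,0],0]

```text
time: 18.05
tool_pos: [0.5128, -0.1592, 0.218]
tool_rot: [3.136, 0.001, 1.571]
contact_force: [-0.0, -0.6, -0.2]
opening: 0.0004
grip_force: 0.0
```

```bash
python3 - <<'E'
from plan import *
from geo import *
import cv2
h=robot.read_camera("side");cv2.imwrite("pics/up_side.png",h[...,::-1])
R,G,B=[h[...,i].astype(int) for i in range(3)]
m=(R>110)&(G<60)&(B<60);m=m[200:235,310:340];print("red px (was 80):",m.sum(),np.argwhere(m).mean(0)+[200,310])
# handle: silhouette centre line at z=.161
a,b=atz("top",T(217,158),.165),atz("top",T(235,301),.165);print("handle",a.round(4),b.round(4),"mid",((a+b)/2).round(4),"ang",np.arctan2(*(a-b)[1::-1]).round(3))
plan([(.520,0,.212,2.2),(.520,0,.212,2.75),(.520,0,.212,np.pi+.137)])
E
```

```text
red px (was 80): 76 [217.02631579 324.52631579]
handle [0.5528 0.0028 0.165 ] [ 0.4903 -0.0057  0.165 ] mid [ 0.5216 -0.0015  0.165 ] ang 0.135
t 18.1 tcp [ 0.5119 -0.1588  0.2159] [ 3.1388e+00 -3.0000e-04  1.5708e+00] F [ 0.3  0.9 -0.3]
shift [0.1588 0.0081 0.004 ] |d| 0.159 turn [ 2.800e-03  6.000e-04 -6.292e-01]
shift [0. 0. 0.] |d| 0.0 turn [ 0.    0.   -0.55]
shift [0. 0. 0.] |d| 0.0 turn [-0.      0.     -0.5286]
```

The button has sprung back: its red pixels are the same as at the start, at (324,217). Next I'll move over the handle and turn to its line.

arm_command:
  moves:
    - [[0.03,0.002,0],[0,0,-0.12],0]
    - [[0.07,0.004,0],[0,0,-0.25],0]
    - [[0.11,0.006,0],[0,0,-0.38],0]
    - [[0.14,0.008,0],[0,0,-0.5],0]
    - [[0.158,0.009,0.002],[0.001,0,-0.629],0]

```text
time: 18.6
tool_pos: [0.5195, 0.0017, 0.2117]
tool_rot: [-3.14, -0.003, 2.207]
contact_force: [0.3, -0.2, -0.7]
opening: 0.0003
grip_force: 0.0
```

arm_command:
  moves:
    - [[0,0,0],[0,0,-0.12],0]
    - [[0,0,0],[0,0,-0.24],0]
    - [[0,0,0],[0,0,-0.36],0]
    - [[0,0,0],[0,0,-0.48],0]
    - [[0,0,0],[0,0,-0.54],0]

```text
time: 19.1
tool_pos: [0.5195, -0.0005, 0.2113]
tool_rot: [-3.142, -0.004, 2.744]
contact_force: [-0.2, 0.7, 0.0]
opening: 0.0008
grip_force: 0.0
```

arm_command:
  moves:
    - [[0,0,0],[0,0,-0.13],0]
    - [[0,0,0],[0,0,-0.26],0]
    - [[0,0,0],[0,0,-0.4],0]
    - [[0,0,0],[0,0,-0.538],0]
    - [[0,0,0],[0,0,-0.538],0]

```text
time: 19.6
tool_pos: [0.5196, -0.0005, 0.2116]
tool_rot: [3.14, -0.003, -3.004]
contact_force: [0.3, -0.2, 0.6]
opening: 0.0005
grip_force: 0.0
```

```bash
python3 -c "
from plan import *
plan([(.5207,-.0005,.155,np.pi+.137)])"
```

```text
t 19.6 tcp [ 5.196e-01 -5.000e-04  2.116e-01] [ 3.1397e+00 -3.1000e-03 -3.0042e+00] F [ 0.3 -0.2  0.6]
shift [-0.0013 -0.0002  0.0566] |d| 0.057 turn [ 0.0019 -0.0031  0.0004]
```

arm_command:
  moves:
    - [[0,0,0.01],[0,0,0],0]
    - [[0,0,0.02],[0.002,-0.003,0],0]
    - [[0,0,0.03],[0.002,-0.003,0],0]
    - [[-0.001,0,0.038],[0.002,-0.003,0],0]
    - [[-0.001,0,0.038],[0.002,-0.003,0],0]

```text
time: 20.1
tool_pos: [0.5206, -0.0004, 0.1735]
tool_rot: [-3.141, 0.0, -3.006]
contact_force: [0.0, 0.5, 0.2]
opening: 0.0004
grip_force: 0.0
```

arm_command:
  moves:
    - [[0,0,0.002],[0,0,0],0]
    - [[0,0,0.003],[0,0,0],0]
    - [[0,0,0.005],[0,0,0],0]
    - [[0,0,0.006],[0,0,0],0]
    - [[0,0,0.006],[0,0,0],0]

```text
time: 20.6
tool_pos: [0.5214, -0.0005, 0.1692]
tool_rot: [-3.141, 0.003, -3.005]
contact_force: [-0.1, -0.7, -0.3]
opening: 0.0007
grip_force: 0.0
```

arm_command:
  moves:
    - [[0,0,0.001],[0,0,0],0]
    - [[0,0,0.002],[0,0,0],0]
    - [[0,0,0.003],[0,0,0],0]
    - [[0,0,0.004],[0,0,0],0]
    - [[0,0,0.004],[0,0,0],0]

```text
time: 21.1
tool_pos: [0.5213, -0.0005, 0.165]
tool_rot: [-3.141, 0.003, -3.005]
contact_force: [-0.3, -0.6, -0.1]
opening: 0.0007
grip_force: 0.0
```

arm_command:
  moves:
    - [[0,0,0.001],[0,0,0],0]
    - [[0,0,0.002],[0,0,0],0]
    - [[0,0,0.003],[0,0,0],0]
    - [[0,0,0.003],[0,0,0],0]
    - [[0,0,0.003],[0,0,0],0]

```text
time: 21.6
tool_pos: [0.5215, -0.0005, 0.1622]
tool_rot: [-3.141, 0.003, -3.005]
contact_force: [0.2, -0.8, 0.6]
opening: 0.0004
grip_force: 0.0
```

arm_command:
  moves:
    - [[0,0,0.001],[0,0,0],0]
    - [[0,0,0.002],[0,0,0],0]
    - [[0,0,0.003],[0,0,0],0]
    - [[0,0,0.004],[0,0,0],0]
    - [[0,0,0.004],[0,0,0],0]

```text
time: 22.1
tool_pos: [0.5214, -0.0005, 0.158]
tool_rot: [-3.141, 0.003, -3.005]
contact_force: [-0.2, 0.7, -0.1]
opening: 0.0007
grip_force: 0.0
```

arm_command:
  moves:
    - [[0,0,0.001],[0,0,0],0]
    - [[0,0,0.002],[0,0,0],0]
    - [[0,0,0.003],[0,0,0],0]
    - [[0,0,0.003],[0,0,0],0]
    - [[0,0,0.003],[0,0,0],0]

```text
time: 22.6
tool_pos: [0.5215, -0.0005, 0.1552]
tool_rot: [-3.141, 0.003, -3.005]
contact_force: [-0.0, -0.6, -0.4]
opening: 0.0005
grip_force: 0.0
```

arm_command:
  moves:
    - [[0,0,0.001],[0,0,0],0]
    - [[0,0,0.002],[0,0,0],0]
    - [[0,0,0.003],[0,0,0],0]
    - [[0,0,0.004],[0,0,0],0]
    - [[0,0,0.004],[0,0,0],0]

```text
time: 23.1
tool_pos: [0.5214, -0.0005, 0.151]
tool_rot: [-3.141, 0.003, -3.005]
contact_force: [-1.3, 0.5, 0.2]
opening: 0.0006
grip_force: 0.0
```

arm_command:
  moves:
    - [[0,0,0.001],[0,0,0],0]
    - [[0,0,0.002],[0,0,0],0]
    - [[0,0,0.003],[0,0,0],0]
    - [[0,0,0.003],[0,0,0],0]
    - [[0,0,0.003],[0,0,0],0]

```text
time: 23.6
tool_pos: [0.5215, -0.0005, 0.1482]
tool_rot: [-3.141, 0.003, -3.005]
contact_force: [0.5, 0.3, -0.2]
opening: 0.0008
grip_force: 0.0
```

arm_command:
  moves:
    - [[0,0,0.001],[0,0,0],0]
    - [[0,0,0.002],[0,0,0],0]
    - [[0,0,0.003],[0,0,0],0]
    - [[0,0,0.003],[0,0,0],0]
    - [[0,0,0.003],[0,0,0],0]

```text
time: 24.1
tool_pos: [0.5215, -0.0005, 0.1452]
tool_rot: [-3.141, 0.003, -3.005]
contact_force: [0.2, 0.2, 0.3]
opening: 0.0003
grip_force: 0.0
```

arm_command:
  moves:
    - [[0,0,0.001],[0,0,0],0]
    - [[0,0,0.002],[0,0,0],0]
    - [[0,0,0.003],[0,0,0],0]
    - [[0,0,0.003],[0,0,0],0]
    - [[0,0,0.003],[0,0,0],0]

```text
time: 24.6
tool_pos: [0.5215, -0.0005, 0.1422]
tool_rot: [-3.141, 0.003, -3.005]
contact_force: [-0.5, 0.4, -0.3]
opening: 0.0006
grip_force: 0.0
```

arm_command:
  moves:
    - [[0,0,0.001],[0,0,0],0]
    - [[0,0,0.002],[0,0,0],0]
    - [[0,0,0.003],[0,0,0],0]
    - [[0,0,0.003],[0,0,0],0]
    - [[0,0,0.003],[0,0,0],0]

```text
time: 25.1
tool_pos: [0.5216, -0.0005, 0.1397]
tool_rot: [-3.14, 0.003, -3.005]
contact_force: [-1.4, -0.2, 4.4]
opening: 0.0003
grip_force: 2.7
```

arm_command:
  moves:
    - [[0,0,0.001],[0,0,0],0]
    - [[0,0,0.002],[0,0,0],0]
    - [[0,0,0.003],[0,0,0],0]
    - [[0,0,0.003],[0,0,0],0]
    - [[0,0,0.003],[0,0,0],0]

```text
time: 25.6
tool_pos: [0.5218, -0.0006, 0.1395]
tool_rot: [-3.14, 0.006, -3.005]
contact_force: [-8.8, 1.0, 25.7]
opening: 0.0004
grip_force: 12.8
```

Touching the handle top at 0.1398 (true 0.179) puts the z offset at about 39 mm. I'll back up, open, and descend around the bar so the tips reach about 0.145 true.

arm_command:
  moves:
    - [[0,0,-0.006],[0,0,0],0]
    - [[0,0,-0.016],[0,0,0],0]
    - [[0,0,-0.02],[0,0,0],0.05]
    - [[0,0,-0.02],[0,0,0],0.05]
    - [[0,0,-0.02],[0,0,0],0.05]

```text
time: 26.1
tool_pos: [0.5214, -0.0005, 0.1559]
tool_rot: [-3.141, 0.002, -3.005]
contact_force: [-0.9, -0.4, 1.1]
opening: 0.0198
grip_force: 0.0
```

arm_command:
  moves:
    - [[0,0,0],[0,0,0],0.05]
    - [[0,0,0],[0,0,0],0.05]
    - [[0,0,0],[0,0,0],0.05]
    - [[0,0,0],[0,0,0],0.05]
    - [[0,0,0],[0,0,0],0.05]

```text
time: 26.6
tool_pos: [0.5215, -0.0005, 0.1561]
tool_rot: [-3.141, 0.003, -3.005]
contact_force: [-0.6, 0.4, -0.2]
opening: 0.0497
grip_force: 0.0
```

```bash
python3 -c "
from plan import *
print(robot.observe()['opening']);plan([(.5212,-.0003,.106,np.pi+.137)])"
```

```text
0.04971694217606059
t 26.6 tcp [ 5.215e-01 -5.000e-04  1.561e-01] [-3.1406e+00  2.8000e-03 -3.0054e+00] F [-0.6  0.4 -0.2]
shift [0.0004 0.0003 0.0501] |d| 0.05 turn [-0.001   0.0028 -0.0008]
```

arm_command:
  moves:
    - [[0,0,0.01],[0,0.003,0],0.05]
    - [[0,0,0.02],[0,0.003,0],0.05]
    - [[0,0,0.03],[0,0.003,0],0.05]
    - [[0,0,0.04],[0,0.003,0],0.05]
    - [[0,0,0.05],[0,0.003,0],0.05]

```text
time: 27.1
tool_pos: [0.5214, -0.0005, 0.105]
tool_rot: [-3.141, -0.001, -3.005]
contact_force: [-0.6, -0.7, 0.2]
opening: 0.0501
grip_force: 0.0
```

arm_command:
  moves:
    - [[0,0,0],[0,0,0],0.04]
    - [[0,0,0],[0,0,0],0.02]
    - [[0,0,0],[0,0,0],0.005]
    - [[0,0,0],[0,0,0],0.005]
    - [[0,0,0],[0,0,0],0.005]
  squeeze: 15

```text
time: 27.6
tool_pos: [0.5218, 0.0002, 0.1066]
tool_rot: [3.141, 0.001, -3.006]
contact_force: [-1.2, 19.2, 4.0]
opening: 0.0146
grip_force: 9.2
```

arm_command:
  moves:
    - [[0,0,0],[0,0,0],0.005]
    - [[0,0,0],[0,0,0],0.005]
    - [[0,0,0],[0,0,0],0.005]
    - [[0,0,0],[0,0,0],0.005]
    - [[0,0,0],[0,0,0],0.005]
  squeeze: 15

```text
time: 28.1
tool_pos: [0.5216, 0.0005, 0.1066]
tool_rot: [3.141, 0.0, -3.005]
contact_force: [-1.1, 5.7, 1.7]
opening: 0.0139
grip_force: 15.0
```

The bar is gripped with 15 N at an opening of 14 mm. Now I'll turn clockwise gently, 0.05 rad per row.

arm_command:
  moves:
    - [[0,0.0005,0],[0,0,0.02],0.005]
    - [[0,0.001,0],[0,0,0.05],0.005]
    - [[0,0.001,0],[0,0,0.1],0.005]
    - [[0,0.001,0],[0,0,0.15],0.005]
    - [[0,0.001,0],[0,0,0.2],0.005]
  squeeze: 25

```text
time: 28.6
tool_pos: [0.5216, 0.0005, 0.1066]
tool_rot: [-3.141, 0.001, 3.075]
contact_force: [-1.0, 2.1, 2.0]
opening: 0.014
grip_force: 25.0
```

arm_command:
  moves:
    - [[0,0,0],[0,0,0.05],0.005]
    - [[0,0,0],[0,0,0.1],0.005]
    - [[0,0,0],[0,0,0.15],0.005]
    - [[0,0,0],[0,0,0.2],0.005]
    - [[0,0,0],[0,0,0.25],0.005]

```text
time: 29.1
tool_pos: [0.5216, 0.0006, 0.1066]
tool_rot: [-3.141, 0.001, 2.825]
contact_force: [-1.4, 3.0, 2.7]
opening: 0.0137
grip_force: 25.0
```

arm_command:
  moves:
    - [[0,0,0],[0,0,0.05],0.005]
    - [[0,0,0],[0,0,0.1],0.005]
    - [[0,0,0],[0,0,0.15],0.005]
    - [[0,0,0],[0,0,0.2],0.005]
    - [[0,0,0],[0,0,0.25],0.005]

```text
time: 29.6
tool_pos: [0.5216, 0.0007, 0.1066]
tool_rot: [-3.141, 0.001, 2.575]
contact_force: [-0.6, 2.6, 3.1]
opening: 0.0139
grip_force: 25.0
```

arm_command:
  moves:
    - [[0,0,0],[0,0,0.05],0.005]
    - [[0,0,0],[0,0,0.1],0.005]
    - [[0,0,0],[0,0,0.15],0.005]
    - [[0,0,0],[0,0,0.2],0.005]
    - [[0,0,0],[0,0,0.25],0.005]

```text
time: 30.1
tool_pos: [0.5217, 0.0008, 0.1066]
tool_rot: [3.141, 0.001, 2.325]
contact_force: [-0.6, 2.8, 2.4]
opening: 0.0139
grip_force: 25.0
```

arm_command:
  moves:
    - [[0,0,0],[0,0,0.05],0.005]
    - [[0,0,0],[0,0,0.1],0.005]
    - [[0,0,0],[0,0,0.15],0.005]
    - [[0,0,0],[0,0,0.2],0.005]
    - [[0,0,0],[0,0,0.22],0.005]

```text
time: 30.6
tool_pos: [0.5218, 0.0008, 0.1066]
tool_rot: [3.141, 0.001, 2.106]
contact_force: [0.1, 4.1, 3.6]
opening: 0.0137
grip_force: 25.0
```

arm_command:
  moves:
    - [[0,0,0],[0,0,0.02],0.005]
    - [[0,0,0],[0,0,0.04],0.005]
    - [[0,0,0],[0,0,0.05],0.005]
    - [[0,0,0],[0,0,0.05],0.005]
    - [[0,0,0],[0,0,0.05],0.005]

```text
time: 31.1
tool_pos: [0.5218, 0.0008, 0.1066]
tool_rot: [3.141, 0.001, 2.057]
contact_force: [0.3, 4.3, 5.0]
opening: 0.0135
grip_force: 25.0
```

```bash
python3 - <<'E'
from plan import *
from geo import *
import cv2
C=atz("top",T(405,296),.032);print("cup",C.round(4),"ang from -x",np.arctan2(-(C[1]-.0007),-(C[0]-.521)).round(3))
h=robot.read_camera("side")[...,::-1];t=robot.read_camera("top")[...,::-1]
f=lambda i:cv2.resize(np.ascontiguousarray(i),None,fx=4,fy=4,interpolation=cv2.INTER_CUBIC)
cv2.imwrite("pics/fin_s.png",h);cv2.imwrite("pics/fin_t.png",t)
cv2.imwrite("pics/fin.png",np.hstack([f(t[170:300,215:315]),f(h[160:290,220:320])]))
plan([])
E
```

```text
cup [ 0.5048 -0.0722  0.032 ] ang from -x 1.352
t 31.2 tcp [0.5218 0.0008 0.1066] [3.1411e+00 8.0000e-04 2.0572e+00] F [-0.3  5.4  4.3]
```

View pics/fin.png

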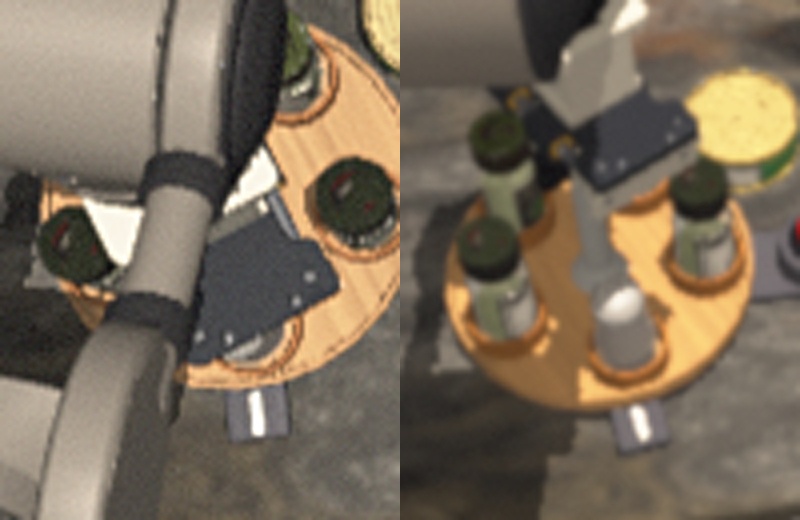

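The salt now stands in front (side half, cup at about (629,350)) and the white pointer is at (642,427). In the top half the cup is near (262,350) and the pointer at (257,412). I'll compute the lateral error.

```bash
python3 - <<'E'
from geo import *
U=lambda x,y:(220+(x-400)/4,160+y/4); V=lambda x,y:(215+x/4,170+y/4)
A=np.array([.521,.0007])
for n,p,c in(("side",U(642,427),U(629,352)),("side tri",U(642,427),U(629,340)),("top",V(257,412),V(262,348))):
    P=atz(n.split()[0],p,.01)[:2]-A;C=atz(n.split()[0],c,.032)[:2]-A
    a=lambda v:np.arctan2(-v[1],-v[0]);print(n,P.round(4),C.round(4),"err angle",(a(C)-a(P)).round(3),"mm",1000*(a(C)-a(P))*.075)
E
```

```text
side [-0.1228 -0.0152] [-0.077  -0.0138] err angle 0.054 mm 4.051612299880979
side tri [-0.1228 -0.0152] [-0.0676 -0.0149] err angle 0.093 mm 6.991331252229658
top [-0.1214 -0.0141] [-0.0861 -0.019 ] err angle 0.102 mm 7.655639800940393
```

arm_command:
  moves:
    - [[0,0,0],[0,0,0.015],0.005]
    - [[0,0,0],[0,0,0.03],0.005]
    - [[0,0,0],[0,0,0.045],0.005]
    - [[0,0,0],[0,0,0.05],0.005]
    - [[0,0,0],[0,0,0.05],0.005]

```text
time: 31.7
tool_pos: [0.5218, 0.0008, 0.1066]
tool_rot: [3.141, 0.001, 2.007]
contact_force: [-0.4, 5.3, 5.1]
opening: 0.0138
grip_force: 25.0
```

arm_command:
  moves:
    - [[0,0,0],[0,0,0],0.005]
    - [[0,0,0],[0,0,0],0.005]
    - [[0,0,0],[0,0,0],0.005]
    - [[0,0,0],[0,0,0],0.005]
    - [[0,0,0],[0,0,0],0.005]

```text
time: 32.2
tool_pos: [0.5218, 0.0008, 0.1066]
tool_rot: [3.141, 0.001, 2.007]
contact_force: [-1.2, 6.0, 5.8]
opening: 0.0139
grip_force: 25.0
```

```bash
python3 - <<'E'
from cell import robot
print(robot.observe()["grip_force"],robot.observe()["time"]);print(robot.hand_in())
E
```

```text
24.994498193264008 32.2
the job is handed in; nothing more can be done
None
```

I pressed the red button down to a hard stop and it sprang back, then turned the carousel until the salt stands behind the white pointer, a few millimetres off by my last measurement. I handed in at 32.2 s, still gripping the handle at 25 N; the hand-in returned no verdict.

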